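Stagger washed organiser trays to air

TASK

Stack the washed bamboo trays on the one that stands on the drying mat, staggered so that air gets into each. First set the deep tray on the lips of the bottom tray, parallel with it but shifted lengthwise a quarter of its length (45 mm) away from the bottom tray's bar handle; then set the shallow tray on the deep one, shifted back by as much towards the handle, so that it is straight above the bottom tray. Do not push the bottom tray away from its place, and leave both trays level and released.

Things in the scene. Friction and masses are not known exactly. Their poses are not given: they have to be found in the camera images.
- bottom_tray_center (a point): Bottom bamboo tray, 180 mm long (x) by 120 (y), flat 16 mm lip round its top, flat underside 176 x 116, floor 4 thick. 60 mm high, 0.9 kg, loose on a grey mat 4 mm thick. It alone has a brass bar handle, on its -x end, reaching 40 mm out and 35 mm above the underside. Point: its centre, half-way up (30 mm above its underside); +x lengthwise away from the handle, z up.
- deep_tray_center (a point): Deep bamboo tray, 180 mm long (x) by 120 (y), flat 16 mm lip round its top, flat underside 176 x 116, floor 4 thick. Grip its 10 mm thick cross wall at mid-length (runs along y, top 4 mm below the lip top, open bays 69 x 88 either side), closing along x. 70 mm high, 0.3 kg, no handle, on the counter. Point: its centre, 35 mm above its underside; both ends alike, z up.
- shallow_tray_center (a point): Shallow bamboo tray, 180 mm long (x) by 120 (y), flat 16 mm lip round its top, flat underside 176 x 116, floor 4 thick. Grip its 10 mm thick cross wall at mid-length (runs along y, top 4 mm below the lip top, open bays 69 x 88 either side), closing along x. 50 mm high, 0.26 kg, no handle, on the counter. Point: its centre, 25 mm above its underside; both ends alike, z up.
Mind the look-alikes: they are no part of the job. What is shaped like the part that bears deep_tray_center but purple is not meant.

How it is judged:
By the outcome, as a careful person would: the job done as asked, in the order asked, and still so for the second after the job is handed in, with the robot touching nothing.
It also fails if it takes over 69 s, if anything falls off the work surface, if the arm or the gripper's body presses on something with over 40 N, if the wrist force passes 120 N, or if a joint passes its speed limit or range.

ROBOT

A 6-joint arm with a two-finger parallel gripper is mounted at the origin on the work surface. World frame = base frame: x ahead of the robot, y to its left, z up, the work surface at z = 0. Lengths are in mm, angles in degrees, forces in N, time in s.
With the tool pointing down it reaches from about 350 to 850 mm from the base axis. Payload 8.1 kg.
Tool frame: the origin (TCP) lies between the finger pads; the fingertips stand 22 mm ahead of it and the grasp point (between the pads) lies 3 mm ahead of it (r.nose_length is the z of the fingertips in the tool frame, in mm); z points along the fingers, x is the direction in which the jaws open and shut, and the axes are right-handed (so a half turn about z gives the same grasp; the last joint's range is limited). The gripper opens to 85 mm and grips with 20 to 120 N. Pads are 22 mm wide; open, the fingers measure 114 mm over their backs; the gripper's body (76 mm by 85 mm) begins 54 mm behind the grasp point. The pads swing forward as they close: fully open they stand 13 mm farther back than shut.
Start: joints at [-79.607, 7.471, 85.268, -0, 87.261, -4.893], TCP at [158.208, -578.771, 253.292] pointing down, gripper open.
Joint ranges: [-169.43, 169.43], [-51.17, 129.36], [1.28, 143.12], [-76.62, 256.62], [0, 156.53], [-152.29, 152.29]. Speed limits (degrees/s): [136.94, 136.94, 159.86, 180, 180, 180].

INTERFACE

Orientations are given as [roll, pitch, yaw] about the fixed x, y, z axes, in that order (R = Rz(yaw) Ry(pitch) Rx(roll)).
In Python, from bench import r gives the robot as it stands.
- The arm moves only by the shell command python3 -m jog 'ROWS' [FORCE]. ROWS is JSON, a list of rows, each a list of 5 numbers: the shift along the tool's x, y, z in m, then the turn about the tool's z in degrees, then the opening in per cent of the stroke, from 0 (shut) to 100 (fully open). A call has 1 to 8 rows; each row is the pose to reach, as a shift and turn from the pose measured when the call began, along the tool's axes at that moment; what a row does not reach only later rows make up. A row lasts 1/10 s, in which the tool goes at most 50 mm and 8.59 degrees, less where a joint would pass 70% of its speed; a pose out of reach is approached as far as the arm can. A call with a gripper value outside its range is refused whole. The fingers move at their own pace and stop on an object; FORCE is the grip in N (left out, the last holds). Time passes only in rows, so rows that repeat a pose let the fingers close. It gives the time, the measured TCP pose, the force and the opening at its end, in the units of the state.
- r.sense(): the state, without advancing time (a new reading comes with each control period).
- r.snapshot(name): name is "scene" or "top"; returns a dict with "image" (384x512x3 uint8, red, green, blue), "K" (3x3 intrinsics, pixels), "T" (4x4, takes a point from camera to world coordinates). Camera axes: x right, y down, z forward; pixel columns grow to the right and rows downward; lengths in mm; the calibration is good to about 2 mm. A picture is of the moment at which its call begins. There is no depth.
- r.hand_in(): hands the job in, once; it reports no verdict.
Trained networks look in a picture, given as the dict that the camera call returned (one of the last four; its "shot" number tells which), for a name from the list of things; names that differ only in an ending like _2 or _b are one class to them, and where a whole thing is asked for, a point or a joint stands for the part that bears it (a point fixed in the world has none). Each returns a list of dicts, best first, with "conf" (0 to 1); they miss things now and then, are a little off and sometimes report something else, mostly with a low value. They report only what shows in the picture. A call takes as long as a camera call. They do not tell look-alikes from the thing itself.
- r.search_frame(picture, label): "bbox" ([left, top, right, bottom] in pixels, round what is visible of it).
- r.pinpoint(picture, label): "uv" ([column, row] in pixels: a listed point, or the origin of a listed thing).
The state is a dict: "time": time; "joint_pos": joint angles; "qd": joint speeds; "joint_efforts": joint torques, N m; "tool_pos": TCP position; "tcp_rot": TCP orientation; "ft_force": force on the tool from outside, world axes, zero at the start; "wrist_torque": the same for the moment, N m; "finger_gap": finger opening in mm.
Only numpy, scipy, OpenCV 4.12 (cv2) and the standard library are available. Lean on these libraries where they do the work, as an engineer would, in place of code of your own. Each camera call takes 0.05 s, during which the arm holds its last target. There are 200 camera calls.

## Working session

There is one attempt and no reset: what is moved stays moved. The work goes in short steps, Python scripts to look and compute and a shell command to move; the robot and the scene stay as the last step left them, time stands still between calls to the robot, and variables do not carry over. Pictures are saved under pics/ and viewed, about 8 in all and at most 12, crops included, and the job is handed in when it is done.

```bash
mkdir -p pics; ls
python3 - <<'E'
from bench import r
import cv2,numpy as np
for n in("scene","top"):
    s=r.snapshot(n); cv2.imwrite(f"pics/{n}0.png",s["image"][:,:,::-1])
    print(n,s["K"].tolist() if hasattr(s["K"],'tolist') else s["K"]); print(np.round(s["T"],3))
    for l in("bottom_tray_center","deep_tray_center","shallow_tray_center"):
        print(l,r.pinpoint(s,l),r.search_frame(s,l))
print(r.sense())
E
```

```text
pics
scene [[476.85891978052234, 0.0, 252.24858194357756], [0.0, 476.85891978052234, 195.1666302933064], [0.0, 0.0, 1.0]]
[[-3.820000e-01  7.330000e-01 -5.630000e-01  1.219420e+03]
 [ 9.240000e-01  3.020000e-01 -2.340000e-01  3.191560e+02]
 [-1.000000e-03 -6.100000e-01 -7.920000e-01  1.191992e+03]
 [ 0.000000e+00  0.000000e+00  0.000000e+00  1.000000e+00]]
bottom_tray_center [{'uv': [336.9, 270.0], 'conf': 0.88}] [{'bbox': [298.9, 235.2, 383.2, 304.2], 'conf': 0.58}]
deep_tray_center [{'uv': [142.2, 203.5], 'conf': 0.89}, {'uv': [171.9, 134.9], 'conf': 0.59}, {'uv': [336.1, 269.0], 'conf': 0.16}] [{'bbox': [109.2, 172.1, 175.8, 239.6], 'conf': 0.98}, {'bbox': [144.1, 111.6, 201.2, 159.5], 'conf': 0.97}]
shallow_tray_center [{'uv': [238.0, 237.6], 'conf': 0.85}] [{'bbox': [202.1, 207.4, 275.7, 272.8], 'conf': 0.98}]
top [[428.1001241428233, 0.0, 251.35501212777373], [0.0, 428.1001241428233, 183.73890819176992], [0.0, 0.0, 1.0]]
[[ 2.600000e-02 -9.990000e-01  2.500000e-02  3.771460e+02]
 [-1.000000e+00 -2.700000e-02 -1.400000e-02 -1.381500e+01]
 [ 1.500000e-02 -2.500000e-02 -1.000000e+
[... 439 characters left out ...]
.0, 166.2], 'conf': 0.97}]
{'time': 0.7, 'joint_pos': array([-7.96064574e+01,  7.46954423e+00,  8.52653257e+01, -8.29000507e-04,
        8.72610850e+01, -4.89023768e+00]), 'qd': array([-0.08147939, -0.01934573, -0.01017116,  0.0289294 ,  0.02933087,
       -0.01929542]), 'joint_efforts': array([-7.40516862e-04, -5.69146299e+01, -5.00753903e+01, -2.30435899e-04,
        9.75267503e-04, -7.78092470e-06]), 'tool_pos': array([ 158.20984826, -578.79193908,  253.33288987]), 'tcp_rot': array([ 1.79998830e+02, -3.95981513e-03, -7.47161801e+01]), 'ft_force': array([ 0.60175709, -0.26671303,  0.2724957 ]), 'wrist_torque': array([-0.03624783, -0.00104314,  0.01457324]), 'finger_gap': 85.06686384319941}
```

View pics/scene0.png

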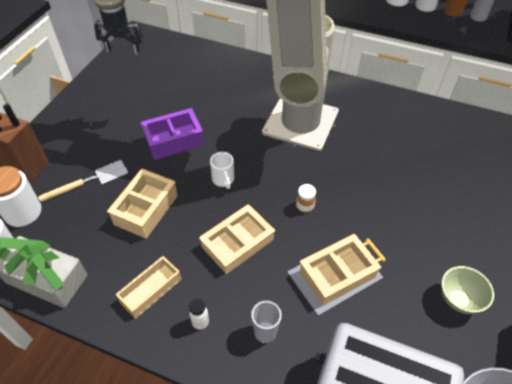

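View pics/top0.png

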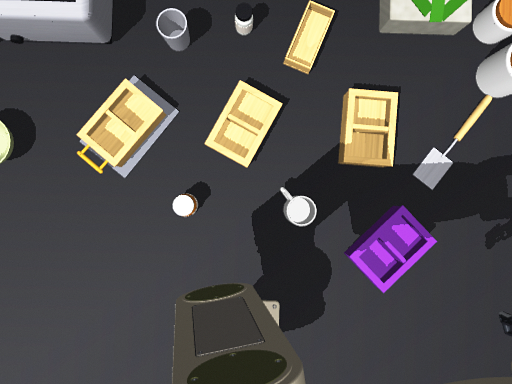

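The pictures show the bottom tray on its mat (top view 120,122; handle at about 93,158, lower left), the shallow tray at (244,122) and the deep tray at (369,126). The purple decoy is at (391,247). I'll fit the silhouettes for pose.

```bash
cat > h.py <<'E'
from bench import r
import cv2,numpy as np
from scipy.optimize import minimize
def proj(s,P):
    T=np.linalg.inv(np.array(s["T"])); q=P@T[:3,:3].T+T[:3,3]; q=q@np.array(s["K"]).T
    return q[:,:2]/q[:,2:]
def box(x,y,a,z0,H):
    c,s_=np.cos(np.radians(a)),np.sin(np.radians(a)); P=[]
    for L,W,z in((90,60,z0+H),(88,58,z0)):
        for i,j in((1,1),(1,-1),(-1,-1),(-1,1)): P.append([x+c*i*L-s_*j*W,y+s_*i*L+c*j*W,z])
    return np.array(P)
def ray(s,uv,z):
    T=np.array(s["T"]);K=np.array(s["K"]); d=T[:3,:3]@np.linalg.solve(K,[uv[0],uv[1],1]); return T[:3,3]+d*(z-T[2,3])/d[2]
S=4
def mask(s,hsvlo=(8,50,40),hi=(32,255,255)):
    im=cv2.resize(s["image"],None,fx=S,fy=S,interpolation=cv2.INTER_CUBIC)
    m=cv2.inRange(cv2.cvtColor(im,cv2.COLOR_RGB2HSV),hsvlo,hi)
    m=cv2.morphologyEx(m,cv2.MORPH_OPEN,np.ones((25,25),np.uint8))
    return cv2.morphologyEx(m,cv2.MORPH_CLOSE,np.ones((21,21),np.uint8))
def comp(m,uv):
    cs,_=cv2.findContours(m,cv2.RETR_EXTERNAL,cv2.CHAIN_APPROX_NONE)
    c=max(cs,key=lambda c:cv2.pointPolygonTest(c,(float(uv[0]*S),float(uv[1]*S)),True))
    o=np.zeros_like(m); cv2.fillPoly(o,[c],255); return o
def fit(shots,uvs,z0,H,g):
    ms=[comp(mask(s),uv) for s,uv in zip(shots,uvs)]
    def cost(p):
        t=0
        for s,m in zip(shots,ms):
            o=np.zeros_like(m); h=cv2.convexHull(((proj(s,box(*p,z0,H))*S+S/2-.5)*16).round().astype(np.int32))
            cv2.fillConvexPoly(o,h,255,shift=4); t+=1-np.count_nonzero(o&m)/np.count_nonzero(o|m)
        return t/len(ms)
    best=None
    for a in ([g[2]] if len(g)>2 else range(0,180,20)):
        R=minimize(cost,[g[0],g[1],a],method="Nelder-Mead",options=dict(initial_simplex=np.array([[g[0],g[1],a],[g[0]+15,g[1],a],[g[0],g[1]+15,a],[g[0],g[1],a+12]]),xatol=.05,fatol=1e-5))
        if best is None or R.fun<best.fun: best=R
    return best.x,best.fun
E
python3 - <<'E'
from h import *
sc=r.snapshot("scene");tp=r.snapshot("top")
for n,us,ut,z0,H in(("bottom",(336.9,270),(120.7,122.6),4,60),("deep",(142,203),(369,126),0,70),("shallow",(238,237.6),(244,122),0,50)):
    g=ray(tp,ut,z0+H/2)[:2]; print(n,g,ray(sc,us,z0+H/2)[:2])
    for nm,S_,U in(("both",[sc,tp],[us,ut]),("scene",[sc],[us]),("top",[tp],[ut])):
        x,f=fit(S_,U,z0,H,g); print("  ",nm,np.round(x,2),round(f,4))
        if nm=="both": 
            for k,s in(("scene",sc),("top",tp)):
                p=proj(s,box(*x,z0,H)).round().astype(int); 
                for q in(p[:4],p[4:]): cv2.polylines(s["image"],[q],True,(255,0,0) if 1 else 0,1)
cv2.imwrite("pics/ov.png",np.vstack([sc["image"][90:320,80:420],tp["image"][60:190,60:400]])[:,:,::-1].repeat(2,0).repeat(2,1)[:,:])
E
```

```text
bottom [547.17823931 300.037741  ] [546.65809696 290.33778139]
   both [544.12 295.13 -38.67] 0.1718
   scene [496.98 299.29 174.1 ] 0.6406
   top [546.69 297.83 139.63] 0.2588
deep [ 556.40274171 -319.99413933] [ 551.51350191 -318.71576555]
   both [ 548.22 -313.02  176.88] 0.0547
   scene [ 507.91 -332.13  195.87] 0.4702
   top [ 548.13 -311.72   -3.47] 0.1775
shallow [559.08370043  -6.46924517] [548.52452473  -3.7887546 ]
   both [552.72  -4.2  -26.95] 0.2367
   scene [499.46 -30.72  33.11] 0.8421
   top [543.09  -3.33 -32.38] 0.2201
```

```bash
cat > m.py <<'E'
from h import *
sc=r.snapshot("scene");tp=r.snapshot("top"); np.savez("shots.npz",**{k+q:np.array(s[q]) for k,s in(("sc",sc),("tp",tp)) for q in("image","K","T")})
D={}
im={"sc":sc["image"].copy(),"tp":tp["image"].copy()}
for k,s in(("sc",sc),("tp",tp)):
    m=cv2.resize(mask(s),(512,384)); cs,_=cv2.findContours(m,cv2.RETR_EXTERNAL,cv2.CHAIN_APPROX_NONE); cv2.drawContours(im[k],cs,-1,(0,0,255),1)
for n,us,ut,z0,H in(("bottom",(336.9,270),(120.7,122.6),4,60),("deep",(142,203),(369,126),0,70),("shallow",(238,237.6),(244,122),0,50)):
    g=ray(tp,ut,z0+H/2)[:2]
    for nm,S_,U in(("both",[sc,tp],[us,ut]),("scene",[sc],[us]),("top",[tp],[ut])):
        x,f=fit(S_,U,z0,H,g); print(n,nm,np.round(x,2),round(f,4))
        if nm=="both":
            for k,s in(("sc",sc),("tp",tp)):
                p=proj(s,box(*x,z0,H)).round().astype(int)
                for q in(p[:4],p[4:]): cv2.polylines(im[k],[q],True,(255,0,0),1)
cv2.imwrite("pics/ov.png",np.vstack([im["sc"][110:310,80:420],im["tp"][70:180,60:400]])[:,:,::-1].repeat(2,0).repeat(2,1)[:600])
E
python3 m.py
```

```text
bottom both [544.2  295.03 -38.61] 0.171
bottom scene [546.01 288.75 159.89] 0.2987
bottom top [544.7  294.93 141.46] 0.0241
deep both [ 549.07 -312.94   -3.12] 0.0546
deep scene [ 549.71 -312.37   -3.25] 0.081
deep top [ 548.38 -313.74   -2.82] 0.0219
shallow both [552.38  -4.16 153.29] 0.2491
shallow scene [553.15  -2.95 151.25] 0.4569
shallow top [551.97  -4.58 -26.44] 0.039
```

View pics/ov.png

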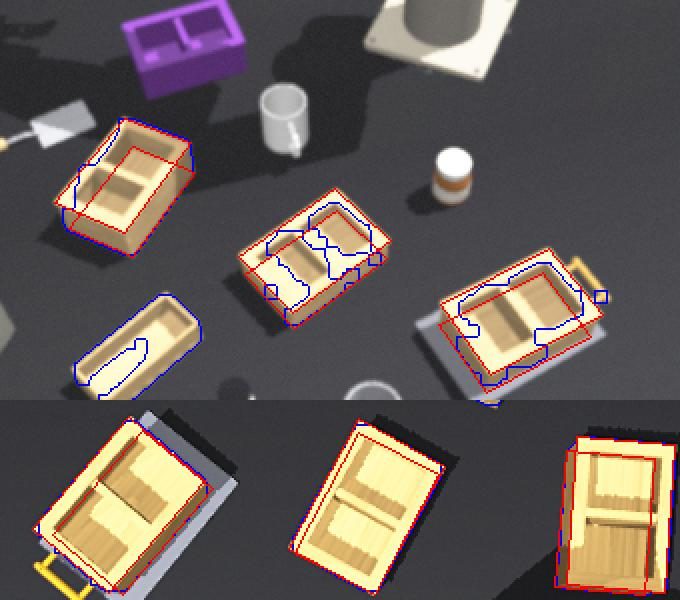

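Combined fits overlay well; scene masks miss the bright lips. I'll use an R−B mask instead.

```bash
python3 - <<'E'
t=open('h.py').read()
a=t.index("    m=cv2.inRange"); b=t.index("    m=cv2.morphologyEx(m,cv2.MORPH_OPEN")
t=t[:a]+"    i=im.astype(int); m=((i[...,0]-i[...,2]>22)&(i[...,1]-i[...,2]>8)).astype(np.uint8)*255\n    m=cv2.morphologyEx(m,cv2.MORPH_CLOSE,np.ones((13,13),np.uint8))\n"+t[b:]
open('h.py','w').write(t)
E
python3 m.py
```

```text
bottom both [542.24 294.8  141.18] 0.078
bottom scene [538.72 294.38 141.29] 0.087
bottom top [544.09 295.01 141.08] 0.0385
deep both [ 549.08 -314.09  177.25] 0.0289
deep scene [ 547.75 -314.81  178.18] 0.0418
deep top [ 549.05 -314.26   -2.82] 0.0152
shallow both [551.66  -5.25 -27.37] 0.0415
shallow scene [550.66  -5.94 151.94] 0.0468
shallow top [551.83  -4.56 -26.43] 0.0341
```

```bash
cat > d.py <<'E'
import sys
from bench import r
import numpy as np
from scipy.spatial.transform import Rotation as Ro
x,y,z,w=map(float,sys.argv[1:5]); s=r.sense()
d=Ro.from_euler('xyz',s["tcp_rot"],degrees=True).inv().apply(np.array([x,y,z])-s["tool_pos"])
t=-((w-s["tcp_rot"][2]+180)%360-180)
print("shift m",np.round(d/1000,4),"turn",round(t,2),"t",s["time"],"ft",np.round(s["ft_force"],1),"tcp",np.round(s["tool_pos"],1),np.round(s["tcp_rot"],2),"gap",round(s["finger_gap"],1))
E
python3 d.py 549 -314 200 -2.8
```

```text
shift m [-0.1524 -0.4468  0.0533] turn -71.91 t 1.0 ft [-0.2  0.4 -1.3] tcp [ 158.2 -578.8  253.3] [180.     0.   -74.71] gap 85.3
```

```bash
python3 -m jog '[[-0.01,-0.03,0,-5,100],[-0.025,-0.08,0,-12,100],[-0.045,-0.13,0,-20,100],[-0.06,-0.18,0,-28,100],[-0.08,-0.23,0,-36,100],[-0.095,-0.28,0.01,-44,100],[-0.11,-0.33,0.02,-52,100],[-0.13,-0.38,0.03,-60,100]]' 40; python3 d.py 549 -314 150 -2.8
```

```text
time: 1.8
tool_pos: [474.0, -365.2, 227.6]
tcp_rot: [180.0, -0.1, -14.4]
ft_force: [-0.2, -0.6, -0.4]
finger_gap: 85.5
shift m [ 0.0599 -0.0683  0.0776] turn -11.59 t 1.8 ft [-0.2 -0.6 -0.4] tcp [ 474.  -365.2  227.6] [ 1.7997e+02 -5.0000e-02 -1.4390e+01] gap 85.5
```

```bash
python3 -m jog '[[0.02,-0.02,0.015,-4,100],[0.035,-0.04,0.03,-8,100],[0.05,-0.057,0.05,-11.6,100],[0.06,-0.0683,0.065,-11.6,100],[0.06,-0.0683,0.0776,-11.6,100],[0.06,-0.0683,0.0776,-11.6,100],[0.06,-0.0683,0.0776,-11.6,100]]'; python3 d.py 549 -314 52 -2.8
```

```text
time: 2.5
tool_pos: [548.3, -314.9, 150.1]
tcp_rot: [180.0, -0.0, -2.9]
ft_force: [0.4, 0.4, 0.5]
finger_gap: 85.4
shift m [ 0.0007 -0.001   0.0981] turn -0.1 t 2.5 ft [0.4 0.4 0.5] tcp [ 548.3 -314.9  150.1] [ 1.7995e+02 -1.0000e-02 -2.9000e+00] gap 85.4
```

```bash
python3 -m jog '[[0.0007,-0.001,0.015,0,90],[0.0007,-0.001,0.035,0,80],[0.0007,-0.001,0.055,0,70],[0.0007,-0.001,0.075,0,60],[0.0007,-0.001,0.09,0,60],[0.0007,-0.001,0.098,0,60],[0.0007,-0.001,0.098,0,60],[0.0007,-0.001,0.098,0,30]]' 60; python3 -m jog '[[0,0,0,0,20],[0,0,0,0,10],[0,0,0,0,0],[0,0,0,0,0],[0,0,0,0,0],[0,0,0,0,0],[0,0,0,0,0],[0,0,0,0,0]]' 60;python3 d.py 549 -314 52 -2.8
```

```text
time: 3.3
tool_pos: [549.4, -314.4, 52.8]
tcp_rot: [179.9, -0.1, -2.9]
ft_force: [0.1, 0.5, 0.1]
finger_gap: 38.0
time: 4.1
tool_pos: [550.3, -315.1, 54.4]
tcp_rot: [179.8, -0.2, -2.9]
ft_force: [-1.1, 0.4, 6.2]
finger_gap: 9.6
shift m [-0.0013 -0.001   0.0024] turn -0.11 t 4.1 ft [-1.1  0.4  6.2] tcp [ 550.3 -315.1   54.4] [ 1.7984e+02 -1.7000e-01 -2.9100e+00] gap 9.6
```

```bash
python3 -m jog '[[0,0,-0.005,0,0],[0,0,-0.015,0,0],[0,0,-0.035,0,0],[0,0,-0.06,0,0],[0,0,-0.09,0,0],[0,0,-0.12,0,0],[0,0,-0.14,0,0],[0,0,-0.14,0,0]]'; python3 d.py 579 267 192 -38.8
python3 - <<'E'
from h import *
sc=r.snapshot("scene");tp=r.snapshot("top"); T=r.sense()["tool_pos"]; z0=T[2]-52
for S_,u in(([sc],0),([tp],0)):
    s=S_[0]; uv=proj(s,np.array([[T[0],T[1],z0+35]]))[0]
    try: print(np.round(fit([s],[uv],z0,70,[T[0],T[1],-2.8])[0],2))
    except Exception as e: print(e)
cv2.imwrite("pics/l1.png",np.hstack([sc["image"],tp["image"]])[:,:,::-1][:, :1024]) if 0 else cv2.imwrite("pics/l1.png",cv2.resize(np.hstack([sc["image"][60:330],tp["image"][30:300]]),(800,211),interpolation=cv2.INTER_AREA)[:,:,::-1])
E
```

```text
time: 4.9
tool_pos: [551.7, -315.8, 199.3]
tcp_rot: [179.6, -0.5, -2.9]
ft_force: [-0.0, -0.4, -2.4]
finger_gap: 9.1
shift m [-0.0023 -0.5835  0.0035] turn 35.9 t 4.9 ft [-0.  -0.4 -2.4] tcp [ 551.7 -315.8  199.3] [179.63  -0.53  -2.9 ] gap 9.1
[ 552.69 -314.84   -3.08]
[ 657.41 -465.31  -27.26]
```

View pics/l1.png

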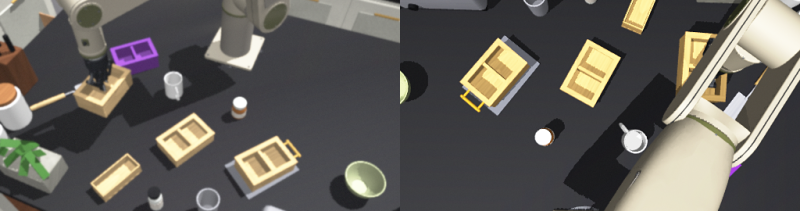

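Deep tray lifted and hanging level. Carrying it over.

```bash
python3 -m jog '[[0,-0.01,0,1,0],[0,-0.035,0,3,0],[0,-0.075,0,5,0],[0,-0.12,0,8,0],[0,-0.165,0,10,0],[0,-0.21,0,13,0],[0,-0.255,0,15,0],[0,-0.3,0,18,0]]'; python3 d.py 579 267 180 -38.8
```

```text
time: 5.8
tool_pos: [563.5, -13.1, 190.8]
tcp_rot: [179.8, -0.0, -21.0]
ft_force: [0.4, 0.1, -2.4]
finger_gap: 9.1
shift m [-0.0859 -0.267   0.0101] turn 17.79 t 5.8 ft [ 0.4  0.1 -2.4] tcp [563.5 -13.1 190.8] [ 1.7985e+02 -2.0000e-02 -2.1010e+01] gap 9.1
```

```bash
python3 -m jog '[[-0.014,-0.043,0,3,0],[-0.027,-0.085,0,6,0],[-0.041,-0.127,0,9,0],[-0.053,-0.165,0,12,0],[-0.064,-0.2,0,15,0],[-0.074,-0.23,0.005,17,0],[-0.081,-0.252,0.01,17.8,0],[-0.0859,-0.267,0.01,17.8,0]]'; python3 d.py 579 267 130 -38.8
python3 -m jog '[[0,0,0,0,0],[0,0,0,0,0]]'; python3 d.py 579 267 130 -38.8
python3 - <<'E'
from h import *
sc=r.snapshot("scene");tp=r.snapshot("top")
cv2.imwrite("pics/p1.png",np.hstack([cv2.resize(sc["image"][180:330,250:420],None,fx=2.35,fy=2.35),cv2.resize(tp["image"][40:190,40:210],None,fx=2.35,fy=2.35)])[:,:,::-1])
E
```

```text
time: 6.6
tool_pos: [576.9, 268.2, 176.4]
tcp_rot: [179.6, 0.1, -38.7]
ft_force: [-0.1, -0.5, -3.3]
finger_gap: 9.5
shift m [ 0.0025 -0.0007  0.0464] turn 0.07 t 6.6 ft [-0.1 -0.5 -3.3] tcp [576.9 268.2 176.4] [ 1.796e+02  1.100e-01 -3.873e+01] gap 9.5
time: 6.8
tool_pos: [576.0, 267.6, 174.6]
tcp_rot: [179.4, 0.2, -38.7]
ft_force: [0.2, -0.2, -3.3]
finger_gap: 9.4
shift m [ 0.0029 -0.0019  0.0446] turn 0.12 t 6.8 ft [ 0.2 -0.2 -3.3] tcp [576.  267.6 174.6] [179.43   0.18 -38.68] gap 9.4
```

View pics/p1.png

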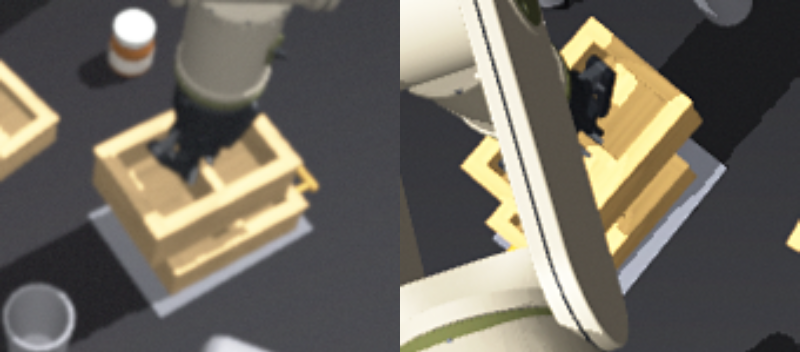

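```bash
python3 -m jog '[[0.0005,0,0.005,0,0],[0.001,0,0.015,0,0],[0.002,-0.0005,0.025,0,0],[0.003,-0.0008,0.035,0,0],[0.0032,-0.001,0.042,0,0],[0.0032,-0.001,0.046,0,0],[0.0032,-0.001,0.047,0,0],[0.0032,-0.001,0.047,0,0]]'; python3 d.py 578.6 266.5 118.4 -38.8
```

```text
time: 7.7
tool_pos: [579.6, 265.6, 128.8]
tcp_rot: [179.5, 0.1, -38.8]
ft_force: [-0.3, -0.0, -3.0]
finger_gap: 9.4
shift m [-0.0013 -0.0001  0.0104] turn 0.04 t 7.7 ft [-0.3 -0.  -3. ] tcp [579.6 265.6 128.8] [ 1.7953e+02  1.2000e-01 -3.8760e+01] gap 9.4
```

```bash
python3 -m jog '[[-0.0005,0,0.002,0,0],[-0.001,0,0.004,0,0],[-0.001,0,0.006,0,0],[-0.001,0,0.008,0,0],[-0.001,0,0.0095,0,0],[-0.001,0,0.0105,0,0],[-0.001,0,0.0105,0,0]]'; python3 d.py 578.6 266.5 118.4 -38.8
```

```text
time: 8.4
tool_pos: [579.0, 266.3, 118.7]
tcp_rot: [179.6, 0.1, -38.8]
ft_force: [-0.4, -0.3, -1.7]
finger_gap: 8.9
shift m [-0.0004  0.0001  0.0003] turn 0.04 t 8.4 ft [-0.4 -0.3 -1.7] tcp [579.  266.3 118.7] [ 1.7956e+02  1.0000e-01 -3.8760e+01] gap 8.9
```

```bash
python3 -m jog '[[0,0,0.0005,0,0],[0,0,0.001,0,0],[0,0,0.0015,0,0],[0,0,0.0015,0,0]]'; python3 -m jog '[[0,0,0,0,6],[0,0,0,0,12],[0,0,0,0,20],[0,0,0,0,30],[0,0,0,0,40],[0,0,0,0,50],[0,0,0,0,55],[0,0,0,0,55]]'; python3 -m jog '[[0,0,-0.005,0,55],[0,0,-0.02,0,55],[0,0,-0.045,0,55],[0,0,-0.08,0,60],[0,0,-0.12,0,70],[0.0,0.03,-0.13,0,80],[0.0,0.07,-0.13,0,100],[0,0.11,-0.13,0,100]]'; python3 d.py 552 -5 200 -26.8
```

```text
time: 8.8
tool_pos: [579.4, 266.4, 118.4]
tcp_rot: [179.6, 0.1, -38.8]
ft_force: [-3.9, -1.5, 5.5]
finger_gap: 9.3
time: 9.6
tool_pos: [579.4, 266.4, 118.4]
tcp_rot: [179.6, 0.1, -38.8]
ft_force: [0.1, 0.1, -0.2]
finger_gap: 47.1
time: 10.4
tool_pos: [511.1, 180.7, 251.6]
tcp_rot: [179.8, -0.1, -38.7]
ft_force: [0.0, -0.4, -0.1]
finger_gap: 85.8
shift m [0.1481 0.1191 0.0522] turn -11.92 t 10.4 ft [ 0.  -0.4 -0.1] tcp [511.1 180.7 251.6] [ 1.7976e+02 -6.0000e-02 -3.8720e+01] gap 85.8
```

Next I'll move above the shallow tray, then measure the deep tray on the bottom one.

```bash
python3 -m jog '[[0.02,0.015,0.0,-2,100],[0.045,0.035,0.0,-4,100],[0.07,0.055,0.0,-6,100],[0.095,0.075,0.01,-8,100],[0.12,0.095,0.02,-10,100],[0.137,0.11,0.035,-12,100],[0.148,0.119,0.05,-12,100],[0.148,0.119,0.052,-12,100]]'; python3 d.py 552 -5 150 -26.8
cat > f2.py <<'E'
from h import *
sc=r.snapshot("scene");tp=r.snapshot("top")
ov={}
X=np.array([[544.3,295,-38.8],[579.4,266.6,-38.8]])
for k,s in(("sc",sc),("tp",tp)):
    im=cv2.resize(s["image"],None,fx=3,fy=3,interpolation=cv2.INTER_CUBIC)
    for x,z0,H,c in((X[0],4,60,(255,0,0)),(X[1],64,70,(0,0,255))):
        p=((proj(s,box(*x,z0,H))+.5)*3).round().astype(int)
        for q in(p[:4],p[4:]): cv2.polylines(im,[q],True,c,1)
    u=((proj(s,np.array([[560,280,80.]]))[0])*3).astype(int)
    ov[k]=im[u[1]-210:u[1]+210,max(u[0]-200,0):max(u[0]-200,0)+400]
cv2.imwrite("pics/q1.png",np.hstack([ov["sc"],ov["tp"]])[:,:,::-1])
E
python3 f2.py
```

```text
time: 11.2
tool_pos: [551.3, -6.2, 198.6]
tcp_rot: [179.7, 0.1, -26.9]
ft_force: [0.2, 0.2, -1.0]
finger_gap: 85.2
shift m [ 0.0002 -0.0017  0.0486] turn -0.09 t 11.2 ft [ 0.2  0.2 -1. ] tcp [551.3  -6.2 198.6] [ 1.7969e+02  1.2000e-01 -2.6890e+01] gap 85.2
```

View pics/q1.png

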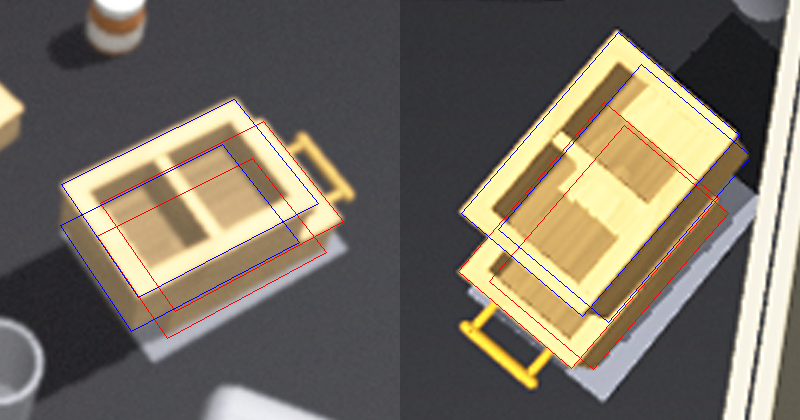

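```bash
cat > f3.py <<'E'
from h import *
def run(shots,objs,uv3,free):
    ms=[comp(mask(s),proj(s,np.array([uv3],float))[0]) for s in shots]
    def cost(p):
        t=0
        for s,m in zip(shots,ms):
            o=np.zeros_like(m)
            for i,(z0,H) in enumerate(objs):
                cv2.fillConvexPoly(o,cv2.convexHull(((proj(s,box(*p[3*i:3*i+3],z0,H))*S+S/2-.5)*16).round().astype(np.int32)),255,shift=4)
            t+=1-np.count_nonzero(o&m)/np.count_nonzero(o|m)
        return t/len(ms)
    sx=np.vstack([free]+[free+np.eye(len(free))[i]*5 for i in range(len(free))])
    R=minimize(cost,free,method="Nelder-Mead",options=dict(initial_simplex=sx,xatol=.03,fatol=1e-6,maxiter=1500))
    return R.x,R.fun
def rel(a,b):
    c,s=np.cos(np.radians(a[2])),np.sin(np.radians(a[2])); d=b[:2]-a[:2]
    return np.round([c*d[0]+s*d[1],-s*d[0]+c*d[1],b[2]-a[2]],2)
if __name__=="__main__":
    sc=r.snapshot("scene");tp=r.snapshot("top")
    for n,sh in(("both",[sc,tp]),("sc",[sc]),("tp",[tp])):
        x,f=run(sh,[(4,60),(64,70)],[575,270,100],np.array([544.3,295,-38.8,579.4,266.6,-38.8]))
        print(n,np.round(x,1),round(f,4),"rel",rel(x[:3],x[3:]))
E
python3 f3.py
```

```text
both [541.3 295.5 -38.6 580.5 268.2 -39. ] 0.0624 rel [47.63  3.11 -0.4 ]
sc [528.2 303.6 -38.3 576.9 265.1 -38.7] 0.0566 rel [ 6.202e+01 -4.000e-02 -4.200e-01]
tp [543.  295.1 -38.9 581.9 267.9 -38.6] 0.0279 rel [47.38  3.23  0.22]
```

```bash
python3 - <<'E'
t=open('h.py').read()
t=t.replace("i[...,2]>8)).astype","i[...,2]>8)&~HND(i)).astype").replace("S=4\n","S=4\ndef HND(i): return cv2.dilate(((i[...,0]-i[...,2])>.66*i[...,0]).astype(np.uint8)*(i[...,0]>120).astype(np.uint8),np.ones((7,7)))>0\n")
open('h.py','w').write(t)
E
cat > f4.py <<'E'
from h import *; from f3 import *
z=np.load("shots.npz"); A={k:{q:z[k+q] for q in("image","K","T")} for k in("sc","tp")}
for x,y in((365,245),(375,255),(340,262),(355,300)): print(A["sc"]["image"][y,x],end=" ")
print(A["tp"]["image"][155:162:2,88:98:2].tolist())
for n,sh in(("both",[A["sc"],A["tp"]]),("sc",[A["sc"]]),("tp",[A["tp"]])):
    x,f=run(sh,[(4,60)],[544,295,40],np.array([544.3,295,-38.8])); print("bottom",n,np.round(x,1),round(f,4))
mm=[cv2.resize(comp(mask(A[k]),proj(A[k],np.array([[544,295,40.]]))[0]),(512,384)) for k in("sc","tp")]
cv2.imwrite("pics/m.png",np.hstack([mm[0][200:330,270:420].repeat(2,0).repeat(2,1),mm[1][60:190,60:210].repeat(2,0).repeat(2,1)]))
E
python3 f4.py; python3 f3.py
```

```text
[192 155 101] [78 76 77] [254 250 207] [79 79 84] [[[58, 59, 65], [59, 60, 64], [58, 60, 63], [59, 59, 64], [78, 80, 88]], [[76, 62, 45], [60, 61, 68], [61, 60, 65], [61, 60, 65], [61, 60, 64]], [[240, 186, 50], [107, 79, 36], [58, 60, 66], [62, 63, 66], [60, 60, 64]], [[255, 245, 69], [248, 203, 55], [128, 93, 36], [57, 59, 67], [59, 60, 63]]]
bottom both [542.3 294.8 -38.6] 0.0712
bottom sc [538.9 292.9 -39.3] 0.0876
bottom tp [545.  294.5 -39.1] 0.0224
both [541.6 294.8 -38.5 580.1 267.6 -38.7] 0.0584 rel [47.01  2.7  -0.14]
sc [527.8 304.2 -38.2 576.9 265.  -38.8] 0.0565 rel [62.8  -0.44 -0.59]
tp [543.3 295.1 -38.9 581.8 268.1 -38.6] 0.0175 rel [46.94  3.13  0.27]
```

View pics/m.png

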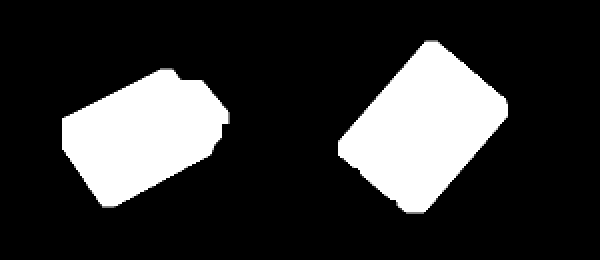

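```bash
cat > e.py <<'E'
from h import *
from scipy.ndimage import map_coordinates
def edge(s,pose,ztop,side,t0,t1,n=25,span=9):
    """signed offset (mm) of the outer rim edge from where pose puts it; side '+y','-y','+x','-x'"""
    c,q=np.cos(np.radians(pose[2])),np.sin(np.radians(pose[2])); d=np.arange(-span,span+.01,.25); out=[]
    g=s["image"].astype(float)[...,0]-0*1
    for t in np.linspace(t0,t1,n):
        sg=1 if side[0]=='+' else -1
        l=np.array([[t,sg*(60+k)] if side[1]=='y' else [sg*(90+k),t] for k in d])
        P=np.c_[pose[0]+c*l[:,0]-q*l[:,1],pose[1]+q*l[:,0]+c*l[:,1],np.full(len(d),ztop)]
        uv=proj(s,P); out.append(map_coordinates(g,[uv[:,1],uv[:,0]],order=1))
    v=np.median(out,0); h=(v[:8].mean()+v[-8:].mean())/2; i=np.where((v[:-1]>h)&(v[1:]<=h))[0]
    return [round(d[k]+.25*(v[k]-h)/(v[k]-v[k+1]),2) for k in i],v[[0,12,24,36,48,60,-1]].round().tolist()
E
cat > e1.py <<'E'
from e import *
z=np.load("shots.npz"); A={k:{q:z[k+q] for q in("image","K","T")} for k in("sc","tp")}
B=(544.5,294.7,-38.9); D=(579.4,266.6,-38.8)
N={"sc":r.snapshot("scene"),"tp":r.snapshot("top")}
for k in("tp","sc"):
    print(k)
    for side,a,b in(("+y",-75,75),("-y",-75,75),("-x",-50,-40),("-x",40,50),("+x",-45,45)):
        print(" bottom",side,*edge(A[k],B,64,side,a,b))
        print("   deep",side,*edge(N[k],D,134,side,a,b))
    print(" bottom now +y",*edge(N[k],B,64,"+y",-80,-58)," -x",*edge(N[k],B,64,"-x",40,50))
    print(" bottom now -y",*edge(N[k],B,64,"-y",-80,-58)," -x",*edge(N[k],B,64,"-x",-50,-40))
E
python3 e1.py
```

```text
tp
 bottom +y [np.float64(-0.08)] [255.0, 255.0, 255.0, 150.0, 52.0, 55.0, 57.0]
   deep +y [np.float64(2.09)] [255.0, 254.0, 255.0, 247.0, 95.0, 49.0, 53.0]
 bottom -y [np.float64(1.72)] [255.0, 255.0, 255.0, 246.0, 145.0, 128.0, 128.0]
   deep -y [np.float64(-0.58)] [254.0, 255.0, 253.0, 165.0, 125.0, 127.0, 125.0]
 bottom -x [np.float64(1.95)] [255.0, 255.0, 255.0, 237.0, 125.0, 82.0, 61.0]
   deep -x [np.float64(0.79)] [255.0, 254.0, 255.0, 244.0, 214.0, 214.0, 215.0]
 bottom -x [np.float64(1.47)] [255.0, 254.0, 255.0, 225.0, 87.0, 62.0, 60.0]
   deep -x [np.float64(0.79)] [254.0, 254.0, 255.0, 202.0, 57.0, 55.0, 57.0]
 bottom +x [np.float64(0.38)] [255.0, 255.0, 255.0, 200.0, 100.0, 106.0, 107.0]
   deep +x [np.float64(0.79)] [254.0, 255.0, 255.0, 195.0, 29.0, 27.0, 28.0]
 bottom now +y [np.float64(-0.12)] [254.0, 255.0, 255.0, 148.0, 52.0, 56.0, 57.0]  -x [np.float64(1.43)] [254.0, 254.0, 255.0, 224.0, 86.0, 63.0, 61.0]
 bottom now -y [np.float64(2.0)] [254.0, 254.0, 255.0, 249.0, 147.0, 125.0, 126.0]  -x [np.float64(1.89)] [255.0, 255.0, 255.0, 236.0, 121.0, 80.0, 59.0]
sc
 bo
[... 434 characters left out ...]
0, 253.0, 224.0, 138.0, 81.0, 70.0]
 bottom -x [np.float64(3.16)] [255.0, 254.0, 254.0, 241.0, 176.0, 104.0, 88.0]
   deep -x [np.float64(7.12)] [254.0, 254.0, 254.0, 254.0, 253.0, 246.0, 192.0]
 bottom +x [np.float64(1.19)] [255.0, 255.0, 251.0, 220.0, 158.0, 136.0, 131.0]
   deep +x [np.float64(1.36)] [255.0, 254.0, 252.0, 224.0, 158.0, 132.0, 130.0]
 bottom now +y [np.float64(0.02)] [254.0, 254.0, 248.0, 204.0, 157.0, 150.0, 154.0]  -x [np.float64(3.1)] [254.0, 254.0, 253.0, 239.0, 172.0, 101.0, 84.0]
 bottom now -y [np.float64(-3.0), np.float64(3.23), np.float64(4.02)] [254.0, 254.0, 253.0, 253.0, 253.0, 253.0, 251.0]  -x [np.float64(2.48)] [255.0, 254.0, 253.0, 228.0, 150.0, 87.0, 72.0]
```

```bash
cat > e2.py <<'E'
from e import *
z=np.load("shots.npz"); A={k:{q:z[k+q] for q in("image","K","T")} for k in("sc","tp")}
for k in("tp","sc"):
  for nm,p,zt in(("deep0",(550.3,-315.1,-2.9),70),("shal0",(552,-5,-26.8),50)):
    R={s:edge(A[k],p,zt,s,*((-70,70) if s[1]=='y' else (-45,45)))[0] for s in("+y","-y","+x","-x")}
    a=[edge(A[k],p,zt,s,a,a+20)[0] for s in("+y","-y") for a in(-75,55)]
    print(k,nm,{q:[float(x) for x in v] for q,v in R.items()},"yaw ends",[[float(x) for x in v] for v in a])
E
python3 e2.py
```

```text
tp deep0 {'+y': [2.0], '-y': [-1.12], '+x': [-1.04], '-x': [3.6]} yaw ends [[1.72], [1.81], [-1.15], [-0.57]]
tp shal0 {'+y': [1.1], '-y': [0.51], '+x': [0.42], '-x': [1.59]} yaw ends [[1.71], [0.33], [-0.27], [1.25]]
sc deep0 {'+y': [2.77], '-y': [1.67], '+x': [0.19], '-x': [2.76]} yaw ends [[1.43], [2.58], [1.69], [2.15]]
sc shal0 {'+y': [1.65], '-y': [2.94], '+x': [1.69], '-x': [2.78]} yaw ends [[2.42], [0.9], [2.44], [3.5]]
```

```bash
python3 d.py 551.4 -4.9 36 -27.4
```

```text
shift m [-0.0007  0.0005  0.165 ] turn 0.74 t 11.6 ft [0.6 0.  0.1] tcp [552.4  -4.1 201. ] [ 1.7978e+02 -7.0000e-02 -2.6660e+01] gap 85.3
```

```bash
python3 -m jog '[[-0.0007,0.0005,0.02,0.7,95],[-0.0007,0.0005,0.045,0.7,90],[-0.0007,0.0005,0.07,0.7,80],[-0.0007,0.0005,0.09,0.7,70],[-0.0007,0.0005,0.105,0.7,60],[-0.0007,0.0005,0.11,0.7,60],[-0.0007,0.0005,0.11,0.7,60]]' 60; python3 d.py 551.4 -4.9 36 -27.4
```

```text
time: 12.3
tool_pos: [551.2, -4.5, 90.7]
tcp_rot: [179.8, -0.0, -27.3]
ft_force: [0.2, 0.1, 0.2]
finger_gap: 51.2
shift m [0.0004 0.0001 0.0547] turn 0.05 t 12.3 ft [0.2 0.1 0.2] tcp [551.2  -4.5  90.7] [ 1.7977e+02 -2.0000e-02 -2.7350e+01] gap 51.2
```

```bash
python3 -m jog '[[0,0,0.015,0,60],[0,0,0.03,0,60],[0,0,0.045,0,60],[0,0,0.053,0,60],[0,0,0.0545,0,50],[0,0,0.0545,0,40],[0,0,0.0545,0,30],[0,0,0.0545,0,20]]' 60; python3 -m jog '[[0,0,0,0,10],[0,0,0,0,0],[0,0,0,0,0],[0,0,0,0,0],[0,0,0,0,0],[0,0,0,0,0]]' 60; python3 d.py 551.4 -4.9 36 -27.4
python3 -m jog '[[0,0,-0.005,0,0],[0,0,-0.015,0,0],[0,0,-0.035,0,0],[0,0,-0.065,0,0],[0,0,-0.1,0,0],[0,0,-0.14,0,0],[0,0,-0.175,0,0],[0,0,-0.195,0,0]]'; python3 d.py 543.5 294.3 240 -38.9
```

```text
time: 13.1
tool_pos: [551.8, -4.7, 36.9]
tcp_rot: [179.8, -0.1, -27.3]
ft_force: [-0.3, -0.0, -0.5]
finger_gap: 16.9
time: 13.7
tool_pos: [552.1, -4.8, 37.3]
tcp_rot: [179.8, -0.1, -27.3]
ft_force: [-1.1, 0.2, 3.8]
finger_gap: 9.2
shift m [-0.0005  0.0004  0.0013] turn 0.05 t 13.7 ft [-1.1  0.2  3.8] tcp [552.1  -4.8  37.3] [ 1.7981e+02 -1.2000e-01 -2.7350e+01] gap 9.2
time: 14.5
tool_pos: [553.1, -4.1, 236.8]
tcp_rot: [179.9, -0.4, -27.3]
ft_force: [-0.4, -0.0, -1.6]
finger_gap: 9.3
shift m [-0.1455 -0.2606 -0.0045] turn 11.56 t 14.5 ft [-0.4 -0.  -1.6] tcp [553.1  -4.1 236.8] [179.91  -0.38 -27.34] gap 9.3
```

```bash
python3 -m jog '[[-0.01,-0.015,0,1,0],[-0.03,-0.05,0,3,0],[-0.055,-0.095,0,5,0],[-0.08,-0.14,0,7,0],[-0.105,-0.185,0,9,0],[-0.125,-0.225,0,11,0],[-0.14,-0.25,0,11.6,0],[-0.1455,-0.2606,0,11.6,0]]'; python3 -m jog '[[0,0,0.005,0,0],[0,0,0.01,0,0],[0,0,0.012,0,0],[0,0,0.012,0,0]]'; python3 d.py 543.5 294.3 171.3 -38.9
```

```text
time: 15.3
tool_pos: [542.4, 297.3, 235.6]
tcp_rot: [180.0, -0.3, -38.8]
ft_force: [0.8, 0.3, -3.3]
finger_gap: 9.1
time: 15.7
tool_pos: [542.5, 295.6, 222.8]
tcp_rot: [179.9, -0.3, -38.9]
ft_force: [-0.1, -0.2, -3.2]
finger_gap: 9.1
shift m [0.0013 0.0003 0.0515] turn 0.03 t 15.7 ft [-0.1 -0.2 -3.2] tcp [542.5 295.6 222.8] [179.92  -0.33 -38.87] gap 9.1
```

```bash
python3 -m jog '[[0.001,0,0.006,0,0],[0.001,0,0.014,0,0],[0.001,0,0.022,0,0],[0.0013,0,0.03,0,0],[0.0013,0,0.037,0,0],[0.0013,0,0.041,0,0],[0.0013,0,0.042,0,0],[0.0013,0,0.042,0,0]]';  python3 d.py 543.5 294.3 171.3 -38.9
python3 - <<'E'
from e import *
N={"sc":r.snapshot("scene"),"tp":r.snapshot("top")}
t=r.sense()["tool_pos"]; p=(t[0],t[1],-38.9)
for k in N:
    print(k,[(s,a,[float(x) for x in edge(N[k],p,t[2]+12.7,s,a,b)[0]]) for s,a,b in(("+y",-70,-30),("+y",30,70),("-y",-70,-30),("-y",30,70),("+x",-45,45),("-x",-45,45))])
E
```

```text
time: 16.5
tool_pos: [543.6, 294.7, 180.8]
tcp_rot: [179.9, -0.3, -38.9]
ft_force: [0.4, 1.1, -3.0]
finger_gap: 9.5
shift m [0.0001 0.0003 0.0095] turn 0.04 t 16.5 ft [ 0.4  1.1 -3. ] tcp [543.6 294.7 180.8] [179.91  -0.32 -38.86] gap 9.5
sc [('+y', -70, [0.95]), ('+y', 30, [0.58]), ('-y', -70, []), ('-y', 30, [2.83]), ('+x', -45, [-0.85]), ('-x', -45, [1.79])]
tp [('+y', -70, [-6.71, -5.87, -4.88, -0.93, 0.81, 4.36]), ('+y', 30, [0.57]), ('-y', -70, []), ('-y', 30, [1.02]), ('+x', -45, [-4.05]), ('-x', -45, [0.68, 2.09, 4.21, 7.21])]
```

```bash
python3 -m jog '[[0.0005,0,0.002,0,0],[0.0005,0,0.004,0,0],[0.0005,0,0.006,0,0],[0.0005,0,0.008,0,0],[0.0005,0,0.0092,0,0],[0.0005,0,0.0097,0,0],[0.0005,0,0.0097,0,0]]'; python3 d.py 543.5 294.3 171.3 -38.9
```

```text
time: 17.3
tool_pos: [544.3, 294.4, 171.7]
tcp_rot: [180.0, -0.3, -38.9]
ft_force: [-0.3, -0.5, -2.1]
finger_gap: 9.1
shift m [-0.0005  0.0006  0.0004] turn 0.03 t 17.3 ft [-0.3 -0.5 -2.1] tcp [544.3 294.4 171.7] [179.95  -0.34 -38.87] gap 9.1
```

```bash
python3 -m jog '[[0,0,0.0005,0,0],[0,0,0.001,0,0],[0,0,0.001,0,0]]'; python3 -m jog '[[0,0,0,0,6],[0,0,0,0,12],[0,0,0,0,20],[0,0,0,0,30],[0,0,0,0,40],[0,0,0,0,50],[0,0,0,0,55],[0,0,0,0,55]]'; python3 -m jog '[[0,0,-0.005,0,55],[0,0,-0.02,0,55],[0,0,-0.045,0,55],[0,0,-0.08,0,60],[0,0,-0.1,0,70],[0.0,0.03,-0.1,0,80],[0.0,0.07,-0.1,0,100],[0,0.11,-0.1,0,100]]';python3 -m jog '[[0.01,0.04,0,0,100],[0.03,0.08,0,0,100],[0.05,0.12,0,0,100],[0.07,0.16,0,0,100],[0.09,0.2,0,0,100],[0.11,0.24,0,0,100],[0.11,0.24,0,0,100],[0.11,0.24,0,0,100]]'
cat > e3.py <<'E'
from e import *
N={"sc":r.snapshot("scene"),"tp":r.snapshot("top")}
L=[("B",(543,294,-38.9),64),("D",(579.4,266.6,-38.9),134),("Sh",(543.5,294.3,-38.9),184)]
for k in N:
  for n,p,z in L: print(k,n,[(s,a,[float(x) for x in edge(N[k],p,z,s,a,b)[0]]) for s,a,b in(("+y",-75,-45),("+y",50,75),("-y",-75,-45),("-y",50,75),("+x",-45,45),("-x",-50,-40),("-x",40,50))])
o=[]
for k in N:
    im=cv2.resize(N[k]["image"],None,fx=3,fy=3,interpolation=cv2.INTER_CUBIC); u=((proj(N[k],np.array([[555,285,100.]]))[0])*3).astype(int)
    o.append(im[u[1]-210:u[1]+210,max(u[0]-200,0):max(u[0]-200,0)+400])
cv2.imwrite("pics/fin.png",np.hstack(o)[:,:,::-1])
E
python3 e3.py; python3 d.py 544 294 300 -38.9
```

```text
time: 17.6
tool_pos: [544.5, 294.4, 171.4]
tcp_rot: [180.0, -0.4, -38.9]
ft_force: [-2.6, -1.2, 4.8]
finger_gap: 8.8
time: 18.4
tool_pos: [544.5, 294.4, 171.4]
tcp_rot: [180.0, -0.4, -38.9]
ft_force: [0.1, 0.1, 0.4]
finger_gap: 46.8
time: 19.2
tool_pos: [474.5, 208.6, 273.0]
tcp_rot: [-179.9, -0.4, -38.8]
ft_force: [0.8, 0.3, 0.3]
finger_gap: 85.5
time: 20.0
tool_pos: [409.9, -48.2, 275.0]
tcp_rot: [-179.9, -0.5, -39.0]
ft_force: [-0.1, 0.8, 1.1]
finger_gap: 85.5
sc B [('+y', -75, [1.65]), ('+y', 50, [5.51]), ('-y', -75, [-5.8, -3.14, 6.57]), ('-y', 50, [-5.71]), ('+x', -45, []), ('-x', -50, [-4.67]), ('-x', 40, [2.47])]
sc D [('+y', -75, [6.15]), ('+y', 50, [3.46]), ('-y', -75, []), ('-y', 50, [0.06]), ('+x', -45, [1.56]), ('-x', -50, [4.01]), ('-x', 40, [-7.58, -1.51, 4.72])]
sc Sh [('+y', -75, [1.69]), ('+y', 50, [1.96]), ('-y', -75, [2.68]), ('-y', 50, [2.14]), ('+x', -45, [2.09]), ('-x', -50, [1.65]), ('-x', 40, [1.56])]
tp B [('+y', -75, [6.84]), ('+y', 50, [0.44]), ('-y', -75, [0.28]), ('-y', 50, [3.12]), ('+x', -45, [5.01]), ('-x', -50, [0.98]), ('-x', 40, [])]
tp D [('+y', -75, []), ('+y', 50, [2.51]), ('-y', -75, [-8.33, 8.96]), ('-y', 50, [-1.32]), ('+x', -45, [0.64]), ('-x', -50, [-6.65, 8.07]), ('-x', 40, [2.57])]
tp Sh [('+y', -75, [1.45]), ('+y', 50, [1.33]), ('-y', -75, [-0.07]), ('-y', 50, [-0.19]), ('+x', -45, [1.2]), ('-x', -50, [-2.49]), ('-x', 40, [0.0])]
shift m [-0.1089 -0.3494 -0.0257] turn 0.1 t 20.1 ft [ 0.5 -0.3 -0.1] tcp [410.1 -46.6 274.4] [-179.87   -0.48  -38.8 ] gap 85.0
```

View pics/fin.png

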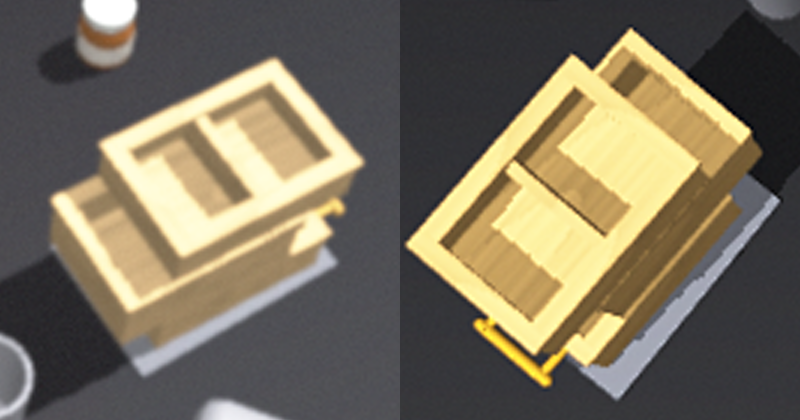

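```bash
python3 -c "
from bench import r
print(r.hand_in())"
```

```text
the job is handed in; nothing more can be done
None
```

Both trays are stacked as asked, in the order asked, and I handed the job in at about 20 s of the 69 s allowed. The arm was clear of the stack, and the highest wrist force I read was about 7 N.

| Check, measured from lip edges in both cameras | Result |
|---|---|
| Deep tray, shift away from the handle | about 45.3 mm (45 asked) |
| Deep tray, sideways offset | about 2.3 mm |
| Deep tray, angle to the bottom tray | within about 0.3° in the clean measurements |
| Shallow tray, offset from straight above the bottom tray | about 1 mm both ways |
| Bottom tray | no measurable movement (about 0.3 mm) |

- **Sideways offset:** I left the deep tray's 2.3 mm as it was. The lips it rests on are 16 mm wide, and regripping could have brought in an error of similar size.
- **Level:** in the last picture both trays look level and released. I did not measure level beyond the lip heights fitting.
- **Checks that disagreed:** the outline fit from the scene camera alone was poor because the brass handle pulled it off. I relied on the lip-edge measurements instead.
- **Last edge check:** some edges were hidden by the tray above, so those readings were discarded.

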